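# Open the double-latched photomask case

## Robot

A 6-joint arm with a two-finger parallel gripper is mounted at the origin on the work surface. World frame = base frame: x ahead of the robot, y to its left, z up, the work surface at z = 0. Lengths are in mm, angles in rad, forces in N, time in s.
With the tool pointing down it reaches from about 300 to 775 mm from the base axis. Payload 14.6 kg.
Tool frame: the origin (TCP) lies on the centre line of the jaws, within the pads' length; the fingertips stand 19 mm ahead of it and the grasp point (between the pads) is the TCP (bot.tip_reach is the distance from the TCP to the fingertips, in mm); z points along the fingers, y is the line along which they close (so a half turn about z gives the same grasp; the last joint's range is limited). The gripper opens to 85 mm and grips with 20 to 120 N. Pads are 22 mm wide; open, the fingers measure 114 mm over their backs; the gripper's body (76 mm by 85 mm) begins 54 mm behind the grasp point. The pads swing forward as they close: fully open they stand 13 mm farther back than shut.
Start: joints at [-1.197, 0.3, 1.521, -0, 1.321, -0.067], TCP at [234.657, -497.419, 250.281] pointing down, gripper open.
Joint ranges: [-3.03, 3.03], [-0.79, 2.21], [0.23, 2.52], [-1.04, 4.18], [0, 3.07], [-2.55, 2.55]. Speed limits (rad/s): [2.22, 2.22, 2.57, 3.14, 3.14, 3.14].

## Interface

Orientations are given as a unit quaternion [w, x, y, z].
In Python, from rig import bot gives the robot as it stands. Calls block until the motion is done:
- bot.move_to(position, orientation): joint-space move of the TCP to a pose.
- bot.servo_line(position, attitude=None, speed=150, until_force=None): straight line of the TCP; attitude=None keeps the orientation; speed is the mean speed in mm/s. With until_force (N) it stops when the force on the tool has changed by that much, and returns True; else False.
- bot.move_joints(angles): joint-space move.
- bot.move_gripper(opening, grip_force=None): finger opening in mm; grip_force is the grip in N (None keeps the last); returns when the fingers have stopped.
- bot.dwell(seconds).
- bot.ik(position, orientation): joint angles nearest the present ones, or None.
- bot.read_state(): the state.
- bot.read_camera(name): name is "scene" or "top" or "wrist"; returns a dict with "image" (420x560x3 uint8, blue, green, red), "depth" (420x560 float32, mm along the optical axis (not along the pixel's ray), 0 where there is no reading), "fovy" (degrees; the focal length in pixels is half the picture's height over the tangent of half this angle, whatever the lens; pixels are square), "cx", "cy" (the principal point, pixels), "eye" and "attitude" of the camera in the world; the wrist camera has in their place "mount" (4x4, takes a point from camera to tool coordinates, whose origin is the TCP and whose axes are the flange's). Camera axes: x right, y down, z forward; pixel columns grow to the right and rows downward; lengths in mm; the calibration is good to about 2 mm. The wrist camera is an equidistant fisheye: a pixel r from the principal point sees the ray r / f radians off the axis. A picture is of the moment at which its call begins: read the wrist's pose just before it.
A pose or a line that the arm cannot do raises bot.MotionError and nothing moves.
- bot.finish_job(): hands the job in; it is judged then, once.
The state is a dict: "clock": time; "joint_positions": joint angles; "qvel": joint speeds; "effort": joint torques, N m; "ee_pos": TCP position; "tool_rot": TCP orientation; "ft_force": force on the tool from outside, world axes, zero at the start; "moment": the same for the moment, N m; "grip_width": finger opening in mm; "grip_force": force on a finger pad.
Only numpy, scipy, OpenCV 4.12 (cv2) and the standard library are available. Lean on these libraries where they do the work, as an engineer would, in place of code of your own. Each camera call takes 0.05 s, during which the arm holds its last target. There are 200 camera calls.

## Task

Open the white-lidded mask case on the bench: swing its steel turn latch a quarter turn outward, lift the lid a little by its handle, without forcing it, until the hidden safety catch stops it, and let go so that it stays ajar. Push the catch's tab, now uncovered under the lid's front edge at the end away from the latch, all the way along towards the middle of the case, then swing the lid up until it stands about upright, and let go. Leave the glass plate untouched in the case and do not knock over or shift the things around it.

Things in the scene. Friction and masses are not known exactly. Their poses are not given: they have to be found in the camera images.
- case: the mask case, fixed to the bench: aluminium base 160 x 280 x 50 mm high under a hollow white lid (rim 52, top 122 mm up). Origin: under its centre; x runs from the front (handle side) to the hinge side, y along its width. The shut lid's front wall is at x -70 mm, its ends at y +-140. Latch at the front's +y half, on a base ear (x -125 to -70, y 75 to 135, 50 high); hidden catch at the -y end
- latch (a joint): steel turn latch (rad), upright pivot: 0 = its nose lies over the lid's lip, its tail points to the case's -x; starts 0 to 0.25; grows as the tail swings outward (towards the case's +y, clockwise from above), end stop 1.6. Beyond about 1.2 the lid is free of it. It stays where it is left; about 2 N at the tail turns it
- latch_pivot (a point): the latch's pivot axis, at half thickness of its bar (84 mm above the bench); case frame x -100, y +105 mm. The bar is 12 mm thick, 78 to 90 mm above the bench
- latch_tip (a point): top of the upright finger plate at the end of the latch's tail, 50 mm from the pivot axis; the plate is 18 mm along the tail, 14 mm across it, and stands from 78 to 118 mm above the bench
- lid (a joint): lid angle (rad): 0 = shut; grows as the front rises, end stop 1.65. Once the latch is freed, the hidden catch still stops it at about 0.50 until pushed. The stiff hinge holds it wherever it is left; 3 to 7 N at the handle moves it
- lid_hinge (a point): the lid's hinge axis, parallel to the case's y; in the case frame x +85 mm, 12 mm above the bench, middle of the width
- handle (a point): middle of the lid's dark handle: a round bar of 12 mm diameter along the case's y, 78 mm clear between its two arms, with a clear gap of 41 mm between bar and the lid's front wall. With the lid shut it is 202 mm in front of the hinge axis and 88 mm above it (100 mm above the bench, nothing below it); it turns with the lid
- catch (a joint): travel of the hidden safety catch (m): 0 = holding (starts 0 to 0.003); grows as its tab slides towards the case's +y (from the -y end towards the middle), end stop 0.024. Beyond 0.016 the lid is free of it. It stays where it is left; about 3 N moves it. Its hook post inside the lid is 112 mm high, at case x 24 to 62 mm
- catch_tab (a point): top middle of the catch's upright steel tab: 18 (x) x 14 (y) mm, standing 50 (base top) to 75 mm above the bench; at catch 0 at case x -46, y -115 mm. Under the lid while shut. With the lid at 0.5 it is clear from above: the front wall's rim is then at x -32, 121 mm up, so a tool leaning 15 to 30 degrees (body to the front, tips to the hinge) gets to its -y side
- mask: amber glass plate with a dark pattern, 115 (case x) x 127 (case y) x 6 mm, lying loose between low rails on the base under the lid, its underside 50 mm above the bench; origin under its centre, at x +13, y +20 mm of the case
- shipper: bystander: flat round grey wafer box, 106 mm across, 25 mm high, beside the catch end of the case; origin under its centre
- jar: bystander: glass jar, 60 mm across, 70 mm high, beside the latch end of the case; origin under its centre
- driver: bystander: screwdriver 160 mm long lying in front of the case; origin under its middle
- wash: bystander: white bottle, 66 mm across, 160 mm high; origin under its centre
- dish: bystander: glass dish, 110 mm across, 30 mm high; origin under its centre
- slides: bystander: open grey divided box 130 x 100 x 50 mm; origin under its centre
- gauge: bystander: steel block 100 x 60 x 30 mm with a round column on it, 75 mm high in all; origin under its centre

How it is judged (in metres and radians):
On the way, in this order (a step that is already met when the one before it is completed fails the run):
1. the turn latch is swung clear (beyond 1.2 rad) with the lid still shut (value of joint latch above 1.2 rad and value of joint lid below 0.15 rad), for 0.1 s.
2. the lid is ajar (0.25 to 0.6 rad) with the catch still holding and nothing touching the lid (value of joint lid between 0.25 and 0.6 rad and value of joint catch below 0.01 m and contact force between the fingers and lid below 0.2 N), for 0.2 s.
3. the hidden catch is pushed free (beyond 16 mm) with the lid still ajar (value of joint catch above 0.016 m and value of joint lid between 0.15 and 0.7 rad), for 0.1 s.
At the end, for the whole second after the job is handed in: the lid stands open beyond 1.2 rad (about 70 degrees) and at rest, the latch is still swung clear (beyond 1.1 rad), the catch still pushed free (beyond 15 mm), and the glass plate still lies within 8 mm of where it was (value of joint lid above 1.2 rad and velocity of joint lid between -0.05 and 0.05 rad/s and value of joint latch above 1.1 rad and value of joint catch above 0.015 m and distance of mask from where it was at the start of the episode below 0.008 m and linear speed of mask below 0.02 m/s); the robot touches nothing.
It fails at once if the lid is forced open past the catch that still holds it (value of joint lid above 0.8 rad and value of joint catch below 0.012 m).
It fails at once if a bystander is shifted by more than 30 mm or knocked over (distance of any of shipper, jar, driver, wash, dish, slides, gauge from where it was at the start of the episode above 0.03 m or angle between any of shipper, jar, wash, dish, slides, gauge's own z axis and vertical above 0.5 rad).
It fails at once if the glass plate is touched with more than 2 N or shifted by more than 8 mm (contact force between the fingers and mask above 2 N or distance of mask from where it was at the start of the episode above 0.008 m).
It also fails if it takes over 67 s, if anything falls off the work surface, if the arm or the gripper's body presses on something with over 40 N, if the wrist force passes 120 N, or if a joint passes its speed limit or range.

## Working session

There is one attempt and no reset: what is moved stays moved. The work goes in short steps, each a Python script; the robot and the scene stay as the last script left them, time stands still between calls to the robot, and variables do not carry over. Pictures are saved under pics/ and viewed, at most 10 in all, crops included, and the job is handed in when it is done.

```bash
mkdir -p pics; ls
python3 - <<'E'
from rig import bot
import cv2,numpy as np
for n in ["top","scene"]:
    c=bot.read_camera(n); cv2.imwrite(f"pics/{n}0.png",c["image"])
    np.savez(f"{n}0.npz",**{k:np.array(v) for k,v in c.items()})
    print(n,c["fovy"],c["cx"],c["cy"],c["eye"],c["attitude"])
s=bot.read_state();print(s["clock"],s["tool_rot"],s["grip_width"])
E
```

```text
pics
top 51.21076691002449 273.3843804733383 204.37306004634138 [ 432.35525989   16.63402019 1273.06712423] [ 0.02946849 -0.70387925  0.70909998 -0.02937384]
scene 51.81427282926306 283.10185784243356 217.10161616962571 [1423.52871782 -557.31587451 1172.51416117] [-0.33460607  0.81065602  0.44296413 -0.18616759]
0.1 [-5.07001164e-04  9.75812146e-01  2.18610145e-01 -5.60055826e-05] 85.09372738836126
```

View pics/top0.png

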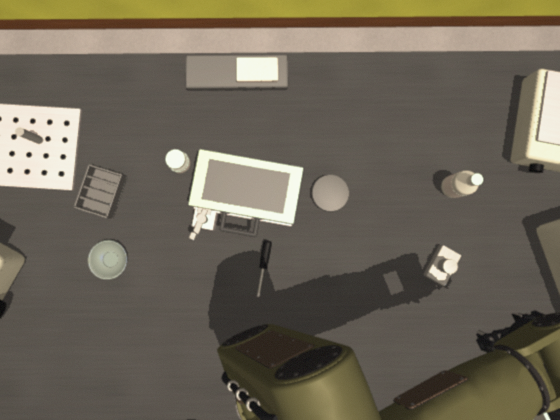

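View pics/scene0.png

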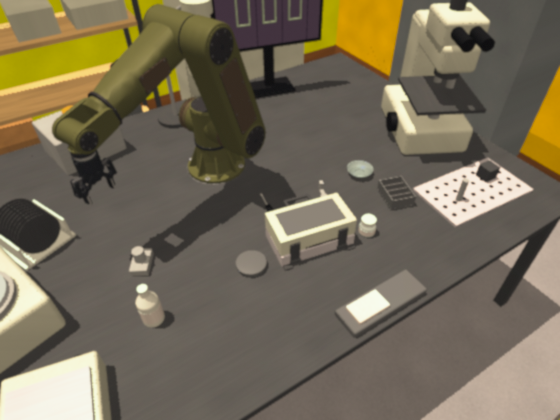

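The top view shows the case at about (246,187), its front towards the robot with the handle at (239,225). The latch tail ends near (193,236), the jar is at (177,160), the shipper at (330,192) and the driver at (264,265).

```bash
cat > util.py <<'E'
import numpy as np
from scipy.spatial.transform import Rotation as R
def quat(q): return R.from_quat([q[1],q[2],q[3],q[0]])
def cloud(c):
    d=c["depth"]; h,w=d.shape; f=h/2/np.tan(np.radians(float(c["fovy"]))/2)
    v,u=np.mgrid[:h,:w]
    p=np.stack([(u-c["cx"])/f*d,(v-c["cy"])/f*d,d],-1)
    return quat(c["attitude"]).apply(p.reshape(-1,3)).reshape(h,w,3)+c["eye"]
E
python3 - <<'E'
from util import *
import cv2
c=dict(np.load("top0.npz")); P=cloud(c)
def show(n,u0,u1,v0,v1,z0,z1):
    Q=P[v0:v1,u0:u1].reshape(-1,3); Q=Q[(Q[:,2]>z0)&(Q[:,2]<z1)]
    r=cv2.minAreaRect(Q[:,:2].astype(np.float32)); print(n,len(Q),r,Q.mean(0).round(1)); return r
r=show("lid",185,310,140,230,112,132); print(cv2.boxPoints(r))
print(P[250:252,330:332,2], "table z")
show("handle",215,265,212,240,85,112)
show("tip",180,212,205,245,108,126)
show("latch",180,216,200,245,74,126)
show("jar",160,192,145,175,50,90); show("ship",305,355,170,215,15,40); show("driver",250,280,238,300,6,50)
im=cv2.resize(c["image"][140:250,160:360],None,fx=4,fy=4,interpolation=cv2.INTER_CUBIC);cv2.imwrite("pics/crop.png",im)
E
```

```text
lid 5937 ((576.5048217773438, 90.06673431396484), (280.558837890625, 154.51104736328125), 79.25736236572266) [577.3  89.4 120.6]
[[474.45547  -33.353943]
 [626.2586   -62.154465]
 [678.5542   213.48741 ]
 [526.75104  242.28793 ]]
[[ 1.06654835  2.30159351]
 [-2.23735915  0.20034785]] table z
handle 319 ((477.9711608886719, 104.67961120605469), (113.03425598144531, 53.12929153442383), 79.306884765625) [471.3 108.5 104. ]
tip 90 ((483.9320068359375, 210.32574462890625), (55.65174102783203, 91.75757598876953), 87.21361541748047) [490.4 213.9 118. ]
latch 436 ((490.4637451171875, 205.4111328125), (70.25111389160156, 103.06363677978516), 89.91253662109375) [504.5 209.5 105.9]
jar 301 ((661.7284545898438, 288.5788269042969), (51.12220764160156, 51.316158294677734), 2.706465244293213) [661.4 288.   69.1]
ship 1056 ((568.8019409179688, -146.65048217773438), (104.32523345947266, 103.76068878173828), 0.7457112669944763) [ 569.2 -146.5   23.1]
driver 313 ((352.93890380859375, 40.956146240234375), (164.59271240234375, 77.24396514892578), 4.115612506866455) [378.8  43.7  20.3]
```

View pics/crop.png

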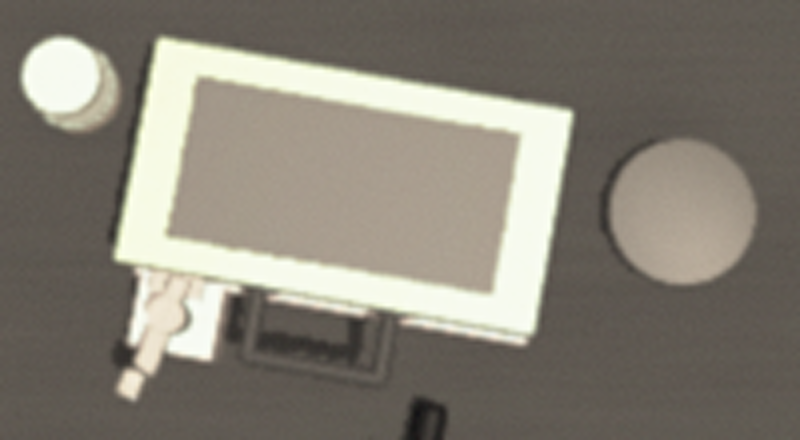

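The crop shows the lid corners near (160,38), (572,110), (530,335) and (117,262), the latch pivot near (168,312), the tail tip at (130,385), and the handle bar between (248,355) and (383,378).

Run:
```python
from util import *
c=dict(np.load("top0.npz"))
f=210/np.tan(np.radians(float(c["fovy"]))/2)
def ray(u,v,z):
    d=quat(c["attitude"]).apply([(u-c["cx"])/f,(v-c["cy"])/f,1]); return c["eye"]+d*(z-c["eye"][2])/d[2]
cr=lambda x,y,z: ray(160+(x+.5)/4-.5,140+(y+.5)/4-.5,z)
K=[cr(*p,122) for p in [(160,38),(572,110),(530,335),(117,262)]]
for k in K: print(k.round(1))
A,B,C,D=K
yd=(A-B)+(D-C); yaw=np.arctan2(-yd[0],yd[1]); print("yaw",yaw, "len",np.linalg.norm(A-B),np.linalg.norm(D-C),np.linalg.norm(A-D))
ex=np.array([np.cos(yaw),np.sin(yaw)]);ey=np.array([-ex[1],ex[0]])
O=((C+D)/2)[:2]+70*ex; print("O",O)
loc=lambda p:np.round([(p[:2]-O)@ex,(p[:2]-O)@ey],1)
print("pivot",loc(cr(168,312,90)),"tip",loc(cr(130,385,118)),"bar",loc(cr(248,355,104)),loc(cr(383,378,104)))
from rig import bot
for u,v in [(262,243),(260,296)]: print("driver",ray(u,v,12).round(), loc(ray(u,v,12)))
```

```text
[677.5 211.8 122. ]
[627.  -61.9 122. ]
[477.9 -32.4 122. ]
[528.1 239.2 122. ]
yaw -0.18242717410461498 len 278.3871739926094 276.1904016694021 151.97221210432784
O [571.83900074  90.68851028]
pivot [-95.8 104.3] tip [-148.   115.1] bar [-115.   44.] [-114.4  -47.3]
driver [427.  50.  12.] [-135.3  -66.5]
driver [277.  56.  12.] [-283.8  -87.3]
```

```bash
cat >> util.py <<'E'
from rig import bot
O=np.array([570.8,90.9]); yaw=-0.1825
Rc=R.from_euler("z",yaw)
def W(x,y,z): return Rc.apply([x,y,z])+[O[0],O[1],0]
def loc(p): return Rc.inv().apply(np.array(p)-[O[0],O[1],0])
def att(ydir,lean=0):
    """tool y along case angle ydir (rad from case x); z down, leaned so tips point to case +x"""
    z=np.array([np.sin(lean),0,-np.cos(lean)]); y=np.array([np.cos(ydir),np.sin(ydir),0]); y-=z*(y@z); y/=np.linalg.norm(y)
    q=(Rc*R.from_matrix(np.stack([np.cross(y,z),y,z],1))).as_quat(); return np.array([q[3],q[0],q[1],q[2]])
def tcp_for_tip(p,q): return np.array(p)-19*quat(q).apply([0,0,1])
def rep():
    s=bot.read_state(); print("t",round(s["clock"],2),"loc",loc(s["ee_pos"]).round(1),"F",np.round(s["ft_force"],1),"grip",round(s["grip_width"],1)); return s
def latch_pose(th,off,z=86):
    rad=np.array([-np.cos(th),np.sin(th)]); tan=np.array([np.sin(th),np.cos(th)])
    xy=np.array([-99,105])+50*rad-off*tan
    return lambda s: (lambda q: (tcp_for_tip(W(xy[0],xy[1],z),q),q))(att(np.arctan2(rad[1],rad[0])+s))
E
python3 - <<'E'
from util import *
for s in (0,np.pi):
    print([None if j is None else np.round(j,2).tolist() for j in [bot.ik(*latch_pose(t,20)(s)) for t in (0.2,.8,1.5)]])
for s in (0,np.pi):
    for th in (0,.5,1.0,1.4):
        a=.411+th; j=bot.ik(W(85-220*np.cos(a),0,12+220*np.sin(a)),att(s)); print("h",th,None if j is None else np.round(j,2))
for s in (np.pi/2,-np.pi/2,0,np.pi):
    q=att(s,.4); j=bot.ik(tcp_for_tip(W(-48,-140,57),q),q); print("tab",None if j is None else np.round(j,2))
E
```

```text
[[0.38, 0.34, 1.84, -0.0, 0.96, -2.38], [0.42, 0.39, 1.78, -0.0, 0.98, -1.73], [0.44, 0.46, 1.67, -0.0, 1.01, -1.02]]
[[0.38, 0.34, 1.84, -0.0, 0.96, 0.76], [0.42, 0.39, 1.78, -0.0, 0.98, 1.41], [0.44, 0.46, 1.67, -0.0, 1.01, 2.12]]
h 0 [ 0.16  0.32  1.89 -0.    0.94  0.35]
h 0.5 [ 0.12  0.32  1.65 -0.    1.17  0.3 ]
h 1.0 [ 0.07  0.48  1.31 -0.    1.34  0.26]
h 1.4 [ 0.04  0.69  1.01 -0.    1.44  0.22]
h 0 None
h 0.5 None
h 1.0 None
h 1.4 None
tab [-0.14  0.28  2.08 -0.04  0.38 -1.49]
tab [-0.14  0.28  2.08 -0.04  0.38  1.65]
tab [-0.14  0.28  2.08 -0.04  0.38  0.08]
tab None
```

Run:
```python
from util import *
import cv2
bot.move_gripper(0)
p,q=latch_pose(.2,42)(np.pi)
bot.move_to(p+[0,0,90],q); rep()
hit=bot.servo_line(p,speed=120,until_force=10); s=rep(); print(hit)
if not hit:
    for t,o in [(.25,22),(.55,18),(.85,18),(1.15,18),(1.42,17)]:
        p,q=latch_pose(t,o)(np.pi); bot.servo_line(p,q,speed=90); rep()
    p,q=latch_pose(1.35,32)(np.pi); bot.servo_line(p,q,speed=120)
    bot.servo_line(p+[0,0,110],speed=200); rep()
    c=bot.read_camera("top"); cv2.imwrite("pics/latch1.png",cv2.resize(c["image"][140:250,160:360],None,fx=4,fy=4))
```

```text
t 3.41 loc [-156.    73.4  195. ] F [ 0.  -0.5 -0.2] grip -0.2
t 4.31 loc [-156.    73.9  105.6] F [ 0.3 -0.7  0. ] grip -0.2
False
t 4.71 loc [-152.9   96.   105.3] F [ 0.3 -0.6  0.4] grip 0.3
t 5.16 loc [-151.1  115.4  105. ] F [ 0.6  0.6 -0.4] grip -0.1
t 5.61 loc [-145.6  130.3  105. ] F [ 0.5 -0.4  0.6] grip 0.0
t 6.06 loc [-136.  143.  105.] F [ 0.1 -0.9  0.4] grip 0.3
t 6.47 loc [-123.5  151.6  105. ] F [-0.8 -0.5 -0.2] grip 0.2
t 7.48 loc [-141.3  146.5  213.9] F [-0.  -0.   0.1] grip -0.0
```

View pics/latch1.png

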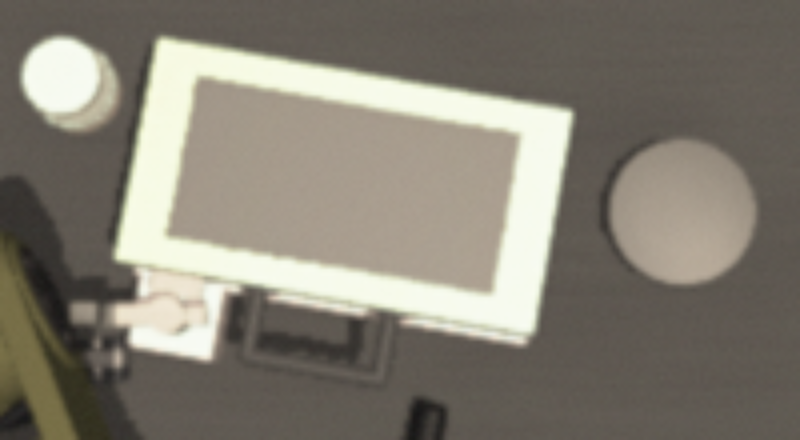

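The latch tail now points left, from (170,315) to (80,312). That is about 1.4 rad, so it is clear of the lid. Next I'll grip the handle and lift to the catch.

```bash
cat >> util.py <<'E'
def handle(th,dx=0,dz=0):
    a=.411+th; return W(85-220.3*np.cos(a)+dx,0,12+220.3*np.sin(a)+dz)
E
python3 - <<'E'
from util import *
q=att(0); p=handle(0)
bot.move_gripper(44)
bot.move_to(p+[0,0,90],q)
hit=bot.servo_line(p,speed=120,until_force=10); rep(); print(hit)
if not hit:
    bot.move_gripper(8,grip_force=30); s=rep()
    if s["grip_width"]>9:
        for t in (.1,.2,.3,.4,.46,.5,.54,.58):
            h=bot.servo_line(handle(t),speed=60,until_force=15); s=rep(); print(t,h)
            if h: break
E
```

```text
t 10.38 loc [-116.6    0.2  100.6] F [-0.1  0.2  0.1] grip 44.1
False
t 10.77 loc [-113.9    0.2  101.2] F [ 22.3  -5.1 -10.1] grip 10.7
t 11.28 loc [-1.041e+02  1.000e-01  1.207e+02] F [ 26.9  -2.9 -15.5] grip 10.6
0.1 False
t 11.8 loc [-93.1   0.  138.9] F [ 22.6  -2.1 -14.4] grip 10.9
0.2 False
t 12.32 loc [-8.040e+01 -1.000e-01  1.557e+02] F [ 18.8  -1.6 -14.7] grip 10.7
0.3 False
t 12.83 loc [-6.610e+01 -1.000e-01  1.716e+02] F [ 9.7 -1.3 -7.8] grip 10.8
0.4 False
t 13.2 loc [-5.620e+01 -1.000e-01  1.811e+02] F [ 4.4 -1.1 -2.9] grip 11.1
0.46 False
t 13.5 loc [-4.950e+01 -1.000e-01  1.868e+02] F [-0.7 -2.9  2.8] grip 10.7
0.5 False
t 13.8 loc [-4.350e+01 -1.000e-01  1.916e+02] F [-7.  -2.7  5. ] grip 10.4
0.54 False
t 14.01 loc [-40.2  -0.2 194.1] F [-8.8  1.6  6.5] grip 10.5
0.58 True
```

```bash
sed -i 's/^O=.*/O=np.array([574.2,90.3])/' util.py
python3 - <<'E'
from util import *
import cv2
rep()
bot.servo_line(handle(.5),speed=60); rep()
bot.move_gripper(26); s=rep()
bot.servo_line(np.array(s["ee_pos"])+[0,0,70],speed=150); rep()
p=bot.read_state()["ee_pos"]
bot.servo_line(np.array(p)+Rc.apply([-150,-100,60]),speed=300); bot.move_gripper(0); rep()
for n in ["top","scene"]:
    c=bot.read_camera(n); np.savez(f"{n}1.npz",**{k:np.array(v) for k,v in c.items()})
    if n=="top":
        cv2.imwrite("pics/ajar.png",cv2.resize(c["image"][140:250,160:360],None,fx=4,fy=4)); P=cloud(c)
        L=loc(P.reshape(-1,3)); m=(abs(L[:,1]-0)<110)&(L[:,2]>90)&(L[:,2]<220)&(L[:,0]>-120)&(L[:,0]<100)
        L=L[m]
        for x in range(-80,90,12):
            k=abs(L[:,0]-x)<3
            if k.any(): print(x,k.sum(),np.median(L[k,2]).round(1))
E
```

```text
Traceback (most recent call last):
  File "util.py", line 11, in <module>
    Rc=R.from_euler("z",yaw)
                        ^^^
NameError: name 'yaw' is not defined
```

```bash
sed -i 's/^O=.*/O=np.array([574.2,90.3]); yaw=-0.1825/' util.py
python3 - <<'E'
from util import *
import cv2
rep()
bot.servo_line(handle(.5),speed=60); rep()
bot.move_gripper(26); s=rep()
bot.servo_line(np.array(s["ee_pos"])+[0,0,70],speed=150); rep()
p=bot.read_state()["ee_pos"]
bot.servo_line(np.array(p)+Rc.apply([-150,-100,60]),speed=300); bot.move_gripper(0); rep()
for n in ["top","scene"]:
    c=bot.read_camera(n); np.savez(f"{n}1.npz",**{k:np.array(v) for k,v in c.items()})
    if n=="top":
        cv2.imwrite("pics/ajar.png",cv2.resize(c["image"][140:250,160:360],None,fx=4,fy=4)); P=cloud(c)
        L=loc(P.reshape(-1,3)); m=(abs(L[:,1]-0)<110)&(L[:,2]>90)&(L[:,2]<220)&(L[:,0]>-120)&(L[:,0]<100)
        L=L[m]
        for x in range(-80,90,12):
            k=abs(L[:,0]-x)<3
            if k.any(): print(x,k.sum(),np.median(L[k,2]).round(1))
E
```

```text
t 14.01 loc [-43.6  -0.2 194.1] F [-8.8  1.6  6.5] grip 10.5
t 14.32 loc [-51.3   0.  187.9] F [-24.4  -1.8  24.4] grip 10.8
t 14.62 loc [-4.990e+01  1.000e-01  1.861e+02] F [0.2 0.1 0.5] grip 26.0
t 15.24 loc [-50.1   0.  255.2] F [ 0.2  0.9 -0.8] grip 26.0
t 16.39 loc [-199.9  -99.8  314.8] F [-1.5  0.7  0. ] grip -0.1
-56 91 189.2
-44 29 184.5
-32 168 126.3
-20 228 145.9
-8 237 169.3
4 191 177.1
16 199 171.7
28 188 166.4
40 179 160.1
52 179 153.4
64 176 147.2
76 175 140.4
88 169 133.8
```

View pics/ajar.png

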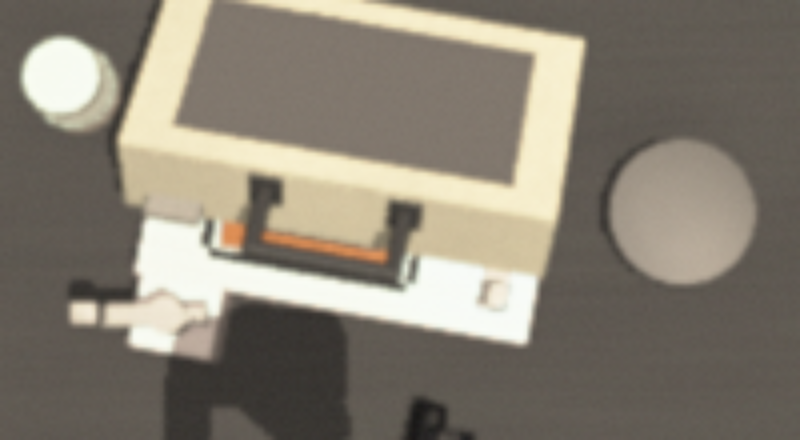

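The lid is ajar at about 0.48 rad and the tab is visible at (494,292).

Run:
```python
from util import *
import cv2
c=dict(np.load("top1.npz")); f=210/np.tan(np.radians(float(c["fovy"]))/2)
u,v=160+494.5/4-.5,140+288.5/4-.5
d=quat(c["attitude"]).apply([(u-c["cx"])/f,(v-c["cy"])/f,1]); t=loc(c["eye"]+d*(75-c["eye"][2])/d[2]); print("tab",t.round(1))
ty=-115 if abs(t[1]+115)<6 else t[1]
q=att(0,.4); T=lambda x,y,z:tcp_for_tip(W(x,y,z),q)
x=-49; y0=ty-7-11-12
bot.move_to(T(x-45,y0,57+105),q); rep()
h=bot.servo_line(T(x,y0,58),speed=120,until_force=8); rep(); print(h)
if not h:
    for y in (ty-19,ty-10,ty+4,ty+8):
        h=bot.servo_line(T(x,y,58),speed=60,until_force=25); rep(); print(h)
        if h: break
    s=bot.read_state(); b=loc(s["ee_pos"])
    bot.servo_line(W(b[0],b[1]-8,b[2]),speed=80)
    bot.servo_line(W(b[0]-45,b[1]-8,b[2]+105),speed=200); rep()
    p=loc(bot.read_state()["ee_pos"]); bot.servo_line(W(-200,-100,p[2]+60),speed=300)
    c=bot.read_camera("top"); cv2.imwrite("pics/tab.png",cv2.resize(c["image"][140:250,160:360],None,fx=4,fy=4))
```

```text
tab [ -42.8 -110.    75. ]
t 17.28 loc [-101.2 -144.9  180.2] F [0.3 0.3 0.3] grip -0.3
t 18.38 loc [ -56.3 -144.9   76.1] F [-0.1  1.5  0.2] grip 0.1
False
t 18.71 loc [ -56.3 -133.8   75.9] F [ 1.3  0.2 -0.2] grip -0.2
False
t 19.01 loc [ -56.4 -125.    75.6] F [0.3 0.1 0.2] grip -0.2
False
t 19.39 loc [ -56.4 -111.1   75.5] F [1.  0.6 0.2] grip -0.2
False
t 19.64 loc [ -56.5 -109.9   75.5] F [ -9.7 -36.    7.5] grip 0.1
False
t 20.65 loc [-101.6 -117.7  179.8] F [ 0.3 -0.4  0.1] grip 0.0
```

View pics/tab.png

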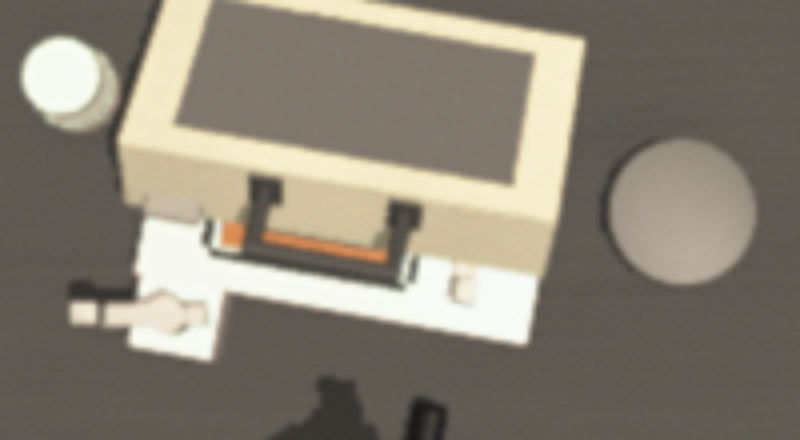

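The tab slid about 32 crop pixels to (462,285), roughly 22 mm, and reached its end stop. Now I'll swing the lid up.

Run:
```python
from util import *
import cv2
q=att(0); p=handle(.49)
bot.move_gripper(30)
bot.move_to(p+[0,0,90],q)
h=bot.servo_line(p,speed=120,until_force=10); rep(); print(h)
if not h:
    bot.move_gripper(8,grip_force=40); s=rep()
    if s["grip_width"]>9:
        for t in np.arange(.6,1.46,.14):
            h=bot.servo_line(handle(t),speed=70,until_force=35); rep(); print(t.round(2),h)
            if h: break
```

```text
t 23.35 loc [-51.5   0.  185.6] F [ 0.1 -0.4  0.2] grip 29.8
False
t 23.65 loc [-5.160e+01  1.000e-01  1.855e+02] F [-2.5 -0.4  5.1] grip 10.3
t 24.15 loc [-31.9   0.  199.6] F [-4.7 -0.2  8. ] grip 10.2
0.6 False
t 24.74 loc [ -4.4   0.  214.3] F [-1.7 -0.8  8. ] grip 10.6
0.74 False
t 25.33 loc [ 24.6   0.  224.4] F [ 0.9 -0.8  5.7] grip 10.3
0.88 False
t 25.93 loc [ 54.7  -0.  230.6] F [ 1.6 -0.9  5.8] grip 10.9
1.02 False
t 26.52 loc [ 8.530e+01 -1.000e-01  2.323e+02] F [ 3.5 -1.3  2.1] grip 10.6
1.16 False
t 27.11 loc [ 1.159e+02 -1.000e-01  2.301e+02] F [ 3.4 -3.3  3.1] grip 10.7
1.3 False
t 27.7 loc [ 1.458e+02 -1.000e-01  2.234e+02] F [ 3.5 -3.  -1.2] grip 10.6
1.44 False
```

Run:
```python
from util import *
import cv2
bot.move_gripper(30); s=rep()
bot.servo_line(np.array(s["ee_pos"])+[0,0,90],speed=150)
p=loc(bot.read_state()["ee_pos"]); bot.servo_line(W(-150,-100,p[2]+20),speed=300); rep()
c=bot.read_camera("top"); cv2.imwrite("pics/open.png",cv2.resize(c["image"][120:260,150:350],None,fx=4,fy=4))
```

```text
t 28.02 loc [1.457e+02 2.000e-01 2.238e+02] F [-0.3 -0.5 -0.2] grip 30.1
t 30.3 loc [-149.5  -99.8  332.2] F [-0.4 -0.1  0.3] grip 30.2
```

View pics/open.png

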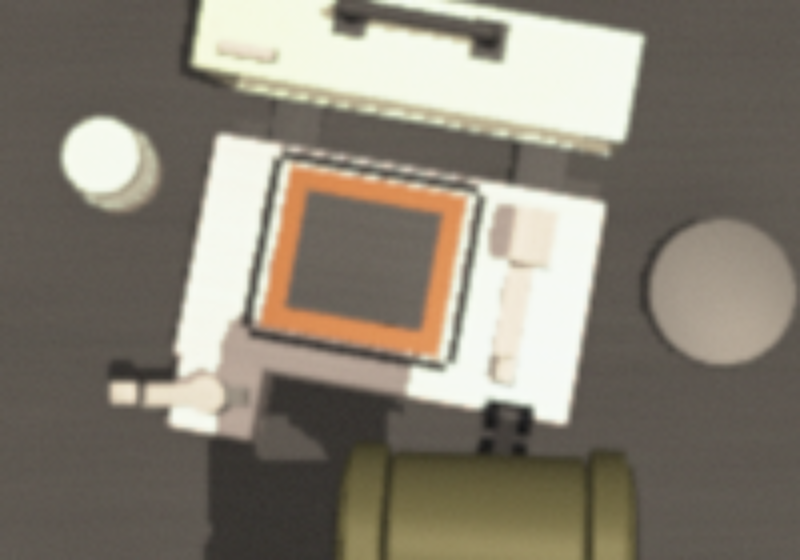

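The lid stands upright at the top of the picture. The plate is in its rails around (365,260), the latch is still swung out at (125,390), and the jar and shipper have not moved.

```bash
python3 -c "
from rig import bot
bot.dwell(0.3); print(bot.finish_job())"
```

```text
the job is handed in; nothing more can be done
None
```

I handed the job in at about 31 s: by the last picture the lid stands about upright at roughly 1.4 rad, the latch is swung clear, the catch was pushed to its end stop, and the glass plate lies in its rails; the hand-in returned no verdict.

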